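# Load the balance rack evenly

## Robot

A 7-joint arm with a two-finger parallel gripper is mounted at the origin on the work surface. World frame = base frame: x ahead of the robot, y to its left, z up, the work surface at z = 0. Lengths are in mm, angles in rad, forces in N, time in s.
With the tool pointing down it reaches from about 350 to 900 mm from the base axis. Payload 8.1 kg.
Tool frame: the origin (TCP) lies on the centre line of the jaws, within the pads' length; the fingertips stand 19 mm ahead of it and the grasp point (between the pads) is the TCP (r.tips_ahead is the distance from the TCP to the fingertips, in mm); x points along the fingers, y is the direction in which the jaws open and shut, and the axes are right-handed (so a half turn about x gives the same grasp; the last joint's range is limited). The gripper opens to 85 mm and grips with 20 to 120 N. Pads are 22 mm wide; open, the fingers measure 114 mm over their backs; the gripper's body (76 mm by 85 mm) begins 54 mm behind the grasp point. The pads swing forward as they close: fully open they stand 13 mm farther back than shut.
Start: joints at [1.187, 0.434, 0.025, 1.573, -0.012, 1.134, -0.075], TCP at [173.178, -600.541, 250.323] pointing down, gripper open.
Joint ranges: [-2.62, 2.62], [-0.44, 2.09], [-1.27, 1.32], [0.08, 2.57], [-1.32, 4.46], [0.12, 2], [-2.74, 2.74]. Speed limits (rad/s): [2.22, 2.22, 3.01, 3.01, 3.14, 3.14, 3.14].

## Interface

Orientations are given as a unit quaternion [x, y, z, w].
In Python, from plant import r, eyes gives the robot as it stands. Calls block until the motion is done:
- r.move_ptp(position, orientation): joint-space move of the TCP to a pose.
- r.move_linear(position, orientation=None, feed=150): straight line of the TCP; orientation=None keeps the orientation; feed is the mean speed in mm/s.
- r.set_joints(angles): joint-space move.
- r.grip(opening, grasp_force=None): finger opening in mm; grasp_force is the grip in N (None keeps the last); returns when the fingers have stopped.
- r.pause(seconds).
- r.ik(position, orientation): joint angles nearest the present ones, or None.
- eyes.camera(name): name is "scene" or "top" or "wrist"; returns a dict with "frame" (384x512x3 uint8, red, green, blue), "depth" (384x512 float32, mm along the optical axis (not along the pixel's ray), 0 where there is no reading), "fovy" (degrees; the focal length in pixels is half the picture's height over the tangent of half this angle, whatever the lens; pixels are square), "cx", "cy" (the principal point, pixels), "R" (3x3) and "t" (3): a world point X has camera coordinates R X + t; the wrist camera has in their place "hand_eye" (4x4, takes a point from camera to tool coordinates, whose origin is the TCP and whose axes are the tool frame's). Camera axes: x right, y down, z forward; pixel columns grow to the right and rows downward; lengths in mm; the calibration is good to about 2 mm. A picture is of the moment at which its call begins: read the wrist's pose just before it.
A pose or a line that the arm cannot do raises r.MotionError and nothing moves.
- r.job_done(): hands the job in, once; it reports no verdict.
Readings, each from a call of its own:
- r.read_time(): time.
- r.read_joint_pos(): joint angles.
- r.read_qd(): joint speeds.
- r.read_tau(): joint torques, N m.
- r.read_position(): TCP position.
- r.read_ee_rot(): TCP orientation.
- r.read_contact_force(): force on the tool from outside, world axes, zero at the start.
- r.read_wrist_torque(): the same for the moment, N m.
- r.read_grip_width(): finger opening in mm.
Only numpy, scipy, OpenCV 4.12 (cv2) and the standard library are available. Lean on these libraries where they do the work, as an engineer would, in place of code of your own. Each camera call takes 0.05 s, during which the arm holds its last target. There are 200 camera calls.

## Task

One small canister already hangs on the pivoting bar of the rack. Hang the large canister on the bar's empty side and let go of it, then hang the other small canister on the first one's side, farther out, with the canisters placed along the bar so that it ends up level. Let each canister down until the bar carries its full weight before you let go, so that the bar is never jolted and never tips to its end stops; do not force anything, leave the canister that already hangs and keep clear of the other things on the bench.

Things in the scene. Friction and masses are not known exactly. Their poses are not given: they have to be found in the camera images.
- stand: steel post on a grey base plate 180 x 60 x 16 mm, fixed on the bench; origin at the centre of the base's underside, z up, x away from the robot. The bar runs along the stand's y axis; its pivot is 220 mm above the origin. Post and fork are 36 x 22 mm, up to 238 mm.
- bar (a joint): tilt of the pivoting steel bar (12 mm round, 440 mm long, pivot at its middle), rad; 0 level, positive: the stand's +y end is up; stops at 0.32 either way (keep within 0.28). A weak centring spring (stiffness not given) lets it sink smoothly: tilt grows as weight times distance from the pivot. A weight let go before the bar carries it jolts the bar (over 0.45 rad/s).
- big_grip (a point): closed steel canister, 64 mm diameter, 75 mm tall, hook and grip on top. This point: centre of its black grip block, 14 (x) x 22 (y) x 32 mm tall, 167 mm above the underside. The large one, standing on the bench, its +x away from the robot; its mass depends on its contents and is not known, up to 0.8 kg.
- small_grip (a point): closed steel canister, 48 mm diameter, 55 mm tall, hook and grip on top. This point: centre of its black grip block, 14 (x) x 22 (y) x 32 mm tall, 147 mm above the underside. The small one standing on the bench, its +x away from the robot; about 0.24 kg.
- hung_grip (a point): centre of the grip block of the small canister that already hangs on the bar, 65 to 80 mm from the pivot, on either side; same form and about the same mass as the other small one.
- big_seat (a point): large canister's seat in its hook where the bar's centre line runs when hung; 39 mm straight below the grip's centre. 6 mm wire: stem rises from the lid 12 mm off-centre on the -x side, bends over the seat, free tip on the +x side (ends 114 mm above the underside). Mouth 18 mm wide, opening downward; between tip and lid the +x side is open, so bar can enter there.
- small_seat (a point): loose small canister's seat in its hook where the bar's centre line runs when hung; 39 mm straight below the grip's centre. 6 mm wire: stem rises from the lid 12 mm off-centre on the -x side, bends over the seat, free tip on the +x side (ends 94 mm above the underside). Mouth 18 mm wide, opening downward; between tip and lid the +x side is open, so bar can enter there.
- hung_seat (a point): the same point of the canister that already hangs.
- saucer: white saucer, 60 mm across, 5 mm high, fixed on the bench under the bar's empty side; origin under its centre.
- bottle: bystander: white bottle 60 mm across, 170 mm tall; origin under its centre.
- bowl: bystander: white bowl 150 mm across, 70 mm tall; origin under its centre.
- jar: bystander: glass jar 64 mm across, 80 mm tall; origin under its centre.
Things that resemble listed ones, but are neither listed nor needed, are in the scene too. Leave any green or turquoise look-alike of the part that bears big_grip alone.

How it is judged:
By the outcome, as a careful person would: the job done as asked, in the order asked, and still so for the second after the job is handed in, with the robot touching nothing.
It also fails if it takes over 72 s, if anything falls off the work surface, if the arm or the gripper's body presses on something with over 40 N, if the wrist force passes 120 N, or if a joint passes its speed limit or range.

## Working session

There is one attempt and no reset: what is moved stays moved. The work goes in short steps, each a Python script; the robot and the scene stay as the last script left them, time stands still between calls to the robot, and variables do not carry over. Pictures are saved under pics/ and viewed, about 8 in all and at most 12, crops included, and the job is handed in when it is done.

```bash
ls; mkdir -p pics
python3 - <<'E'
from plant import r, eyes
import numpy as np, cv2
ims={}
for n in("scene","top"):
    c=eyes.camera(n); np.savez(f"{n}0.npz",**c)
    print(n,c["fovy"],c["cx"],c["cy"],np.round(c["R"],3).tolist(),np.round(c["t"],1), (c["depth"]>0).mean())
    ims[n]=cv2.cvtColor(c["frame"],cv2.COLOR_RGB2BGR)
    cv2.imwrite(f"pics/{n}0.png",cv2.resize(ims[n],(800,600),interpolation=cv2.INTER_CUBIC))
print(r.read_time(),r.read_ee_rot(),r.read_grip_width(),r.tips_ahead, r.read_contact_force())
E
```

```text
pics
scene 49.70496146114917 250.98290124464972 189.23260063810858 [[-0.73, 0.684, -0.009], [0.572, 0.603, -0.557], [-0.375, -0.411, -0.831]] [ 427.8 -227.3 1523. ] 0.9957326253255209
top 48.294563167498715 257.29235461644294 188.82724903963063 [[0.014, -1.0, 0.002], [-0.979, -0.014, -0.201], [0.201, 0.001, -0.98]] [ -11.1  577.1 1311.5] 0.9962056477864584
0.1 [-0.70003353 -0.09942571  0.70026765 -0.09845205] 85.39524911645577 19.0 [0.71131431 0.4116135  0.08724105]
```

View pics/scene0.png

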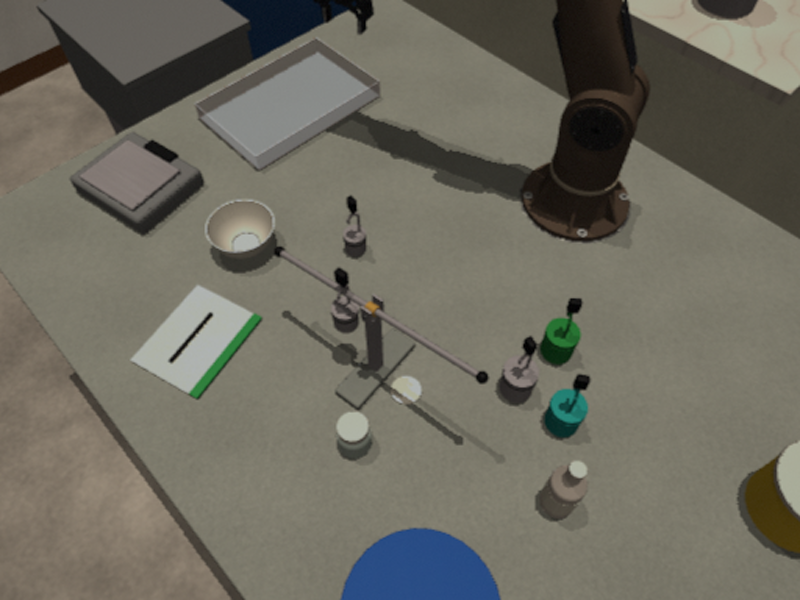

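View pics/top0.png

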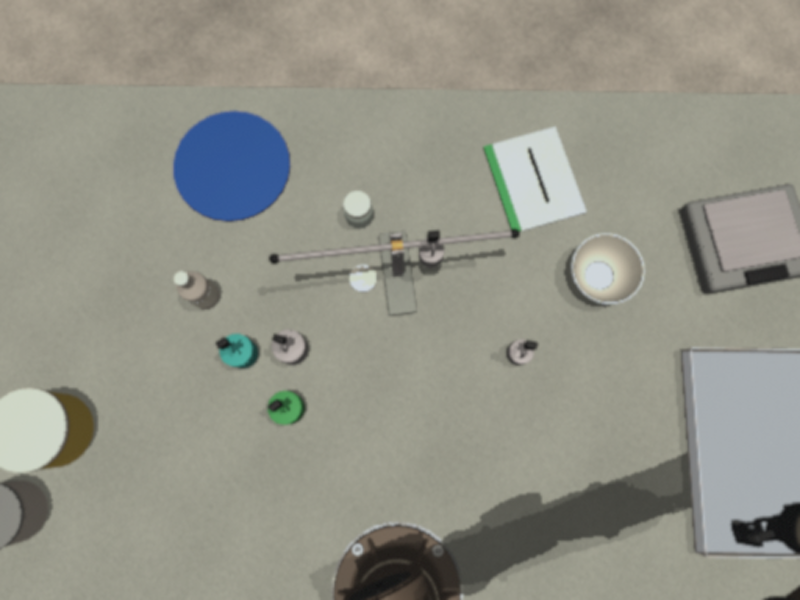

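The scene view (800 px wide) shows the bar ends at (280,252) and (482,377), the pivot at (374,308), the hung small canister at (343,290), the loose small one at (353,220) and the large one at (523,365), with turquoise and green look-alikes beside it. In the top view the large canister is at (289,347), the loose small one at (521,351), and the bar runs from (274,259) to (515,233) with the hung canister on the right, the −y side.

```bash
cat > h.py <<'E'
import numpy as np, cv2
from scipy.spatial.transform import Rotation as Ro
def cam(c):
    f=192/np.tan(np.radians(float(c["fovy"]))/2)
    return f,float(c["cx"]),float(c["cy"])
def ray(c,u,v):
    f,cx,cy=cam(c); R,t=np.array(c["R"]),np.array(c["t"])
    d=R.T@np.array([(u-cx)/f,(v-cy)/f,1]); return -R.T@t,d
def dep(c,u,v,z): o,d=ray(c,u,v); return o+d*z
def plane(c,u,v,z): o,d=ray(c,u,v); return o+d*(z-o[2])/d[2]
def tri(ca,pa,cb,pb):
    o1,d1=ray(ca,*pa); o2,d2=ray(cb,*pb)
    s=np.linalg.lstsq(np.c_[d1,-d2],o2-o1,rcond=None)[0]
    a,b=o1+s[0]*d1,o2+s[1]*d2
    return (a+b)/2,np.linalg.norm(a-b)
def blobs(c,mask,amin=6):
    n,l,st,ce=cv2.connectedComponentsWithStats(mask.astype(np.uint8))
    out=[]
    for i in range(1,n):
        if st[i,4]>=amin:
            z=c["depth"][l==i]; z=z[z>0]
            out.append((ce[i],st[i,4],dep(c,*ce[i],np.percentile(z,20)) if len(z) else None))
    return out
def wrist_world(c,p,q):
    """give wrist picture R,t in world"""
    H=np.array(c["hand_eye"]); Rw=Ro.from_quat(q).as_matrix()
    R=Rw@H[:3,:3]; t=Rw@H[:3,3]+p
    c=dict(c); c["R"]=R.T; c["t"]=-R.T@t; return c
E
python3 - <<'E'
from h import *
for n in("scene","top"):
    c=dict(np.load(n+"0.npz")); im=c["frame"]
    hsv=cv2.cvtColor(im,cv2.COLOR_RGB2HSV)
    print(n)
    for nm,m in(("dark",im.max(2)<38),("orange",(hsv[...,0]>10)&(hsv[...,0]<22)&(hsv[...,1]>130)&(hsv[...,2]>120))):
        for ce,a,w in blobs(c,m):
            if w is not None and w[2]>60 and w[0]>200: print(nm,np.round(ce,1),a,np.round(w))
E
```

```text
scene
dark [102.6  96.4] 126 [ 642. -744.   64.]
dark [225.  130.9] 41 [ 477. -235.  158.]
dark [177.4 160.2] 21 [ 677. -206.  211.]
dark [218.1 177.4] 68 [655. -48. 267.]
dark [366.9 195.3] 67 [360. 229. 180.]
dark [222.2 205.1] 24 [662. -36. 153.]
dark [338.5 221.2] 65 [480. 229. 180.]
dark [308. 241.] 37 [612. 230. 246.]
dark [328.5 246.6] 33 [502. 235.  67.]
dark [371.6 244.3] 72 [471. 331. 180.]
orange [237.3 195.8] 30 [642.  11. 232.]
top
dark [276.8 152.4] 9 [638. -55. 264.]
dark [143.8 220.3] 6 [456. 321. 179.]
orange [253.3 156.5] 10 [634.  10. 233.]
```

Run:
```python
from h import *
s=dict(np.load("scene0.npz"));t=dict(np.load("top0.npz"))
bt=blobs(t,t["frame"].max(2)<62,6); bs=blobs(s,s["frame"].max(2)<45,6)
for ce,a,w in bs:
    if w is None or w[2]<100 or w[0]<300: continue
    best=sorted(((tri(s,ce,t,c2)+(c2,a2)) for c2,a2,w2 in bt if w2 is not None and np.linalg.norm(w2-w)<60),key=lambda q:q[1])[:2]
    print(np.round(ce,1),a,np.round(w),[(np.round(b[0],1).tolist(),round(b[1],1),np.round(b[2]).tolist(),b[3]) for b in best])
```

```text
[225.  130.7] 43 [ 476. -235.  159.] [([467.7, -245.1, 143.3], np.float64(1.8), [339.0, 221.0], np.int32(24))]
[177.2 160.1] 26 [ 677. -207.  211.] [([671.4, -213.4, 199.5], np.float64(5.3), [329.0, 149.0], np.int32(16))]
[218.2 177.7] 72 [655. -48. 266.] [([646.7, -57.0, 248.2], np.float64(3.0), [277.0, 152.0], np.int32(36))]
[366.9 195.5] 75 [361. 230. 179.] [([348.0, 225.1, 160.8], np.float64(0.3), [176.0, 259.0], np.int32(31))]
[233.3 201.9] 13 [662.  17. 230.] []
[222.  205.3] 49 [662. -35. 153.] [([638.1, -58.8, 94.8], np.float64(14.2), [274.0, 169.0], np.int32(9)), ([642.9, -15.7, 144.5], np.float64(57.2), [255.0, 168.0], np.int32(41))]
[240.2 212.6] 53 [650.  27. 174.] [([629.8, 4.8, 123.2], np.float64(2.8), [255.0, 168.0], np.int32(41))]
[338.6 221.3] 68 [480. 229. 180.] [([469.5, 224.0, 160.6], np.float64(0.0), [179.0, 217.0], np.int32(26))]
[308.2 241. ] 40 [611. 231. 246.] [([605.8, 228.8, 235.1], np.float64(2.3), [175.0, 165.0], np.int32(17))]
[371.6 244.3] 76 [471. 331. 180.] [([460.3, 328.7, 162.2], np.float64(1.3), [143.0, 220.0], np.int32(33))]
```

```bash
cat >> h.py <<'E'
def down(phi):
    c,s=np.cos(phi),np.sin(phi)
    return Ro.from_matrix(np.array([[0,c,s],[0,s,-c],[-1,0,0]])).as_quat()
E
python3 - <<'E'
from h import *
from plant import r,eyes
q0=r.read_ee_rot(); M=Ro.from_quat(q0).as_matrix(); print("tool y",M[:,1].round(2))
for phi in(0,np.pi):
    for p in([468,-245,300],[469,224,300],[600,120,262],[650,-180,262]):
        j=r.ik(p,down(phi)); print(round(phi,1),p,None if j is None else np.round(j,2))
phi=0 if M[0,1]>0 else np.pi
p=r.read_position()
r.move_linear([p[0],p[1],360],feed=400)
r.move_ptp([455,-240,320],down(phi))
def snap(n):
    p,q=r.read_position(),r.read_ee_rot(); c=eyes.camera("wrist"); c=wrist_world(c,p,q); np.savez(n+".npz",**c); return c
a=snap("ws"); print(r.read_time(),p)
r.grip(50)
r.move_ptp([455,220,340],down(phi))
b=snap("wb"); print(r.read_time(),r.read_position(),r.read_contact_force())
cv2.imwrite("pics/w.png",cv2.resize(cv2.cvtColor(np.hstack([a["frame"],b["frame"]]),cv2.COLOR_RGB2BGR),(800,300),interpolation=cv2.INTER_AREA))
E
```

```text
tool y [ 0.28 -0.96 -0.  ]
0 [468, -245, 300] [ 0.73  0.28 -0.44  1.71  0.13  1.19  0.26]
0 [469, 224, 300] [ 0.25  0.42 -1.1   1.69  0.39  1.27 -0.93]
0 [600, 120, 262] [ 0.24  0.53 -0.8   1.54  0.39  1.24 -0.62]
0 [650, -180, 262] [ 0.47  0.55 -0.46  1.39  0.25  1.25 -0.01]
3.1 [468, -245, 300] [ 0.28  0.24  0.13  1.74 -0.03  1.17 -2.73]
3.1 [469, 224, 300] [ 0.23  0.41 -1.06  1.69  0.37  1.26  2.23]
3.1 [600, 120, 262] [ 0.37  0.62 -1.06  1.53  0.56  1.32  2.39]
3.1 [650, -180, 262] [-0.42  0.73  1.15  1.48 -0.68  1.37 -2.38]
2.2583 [ 173.03016142 -600.11878298  249.62636161]
4.4333 [455.66426989 218.73188175 339.75911509] [ 1.00066757 -0.23164655 -0.35604539]
```

View pics/w.png

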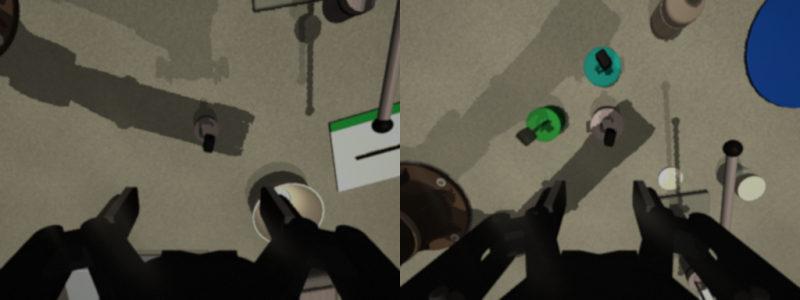

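The left image (small canister) has its black grip at about (208,142). The right image (large canister, between the green and turquoise ones) has its grip at about (610,137). Next I measure both from depth.

```bash
cat >> h.py <<'E'
def cloud(c):
    f,cx,cy=cam(c); v,u=np.mgrid[:384,:512]; z=np.array(c["depth"]).astype(float)
    P=np.stack([(u-cx)/f*z,(v-cy)/f*z,z],-1); W=(P-np.array(c["t"]))@np.array(c["R"])
    W[z<=0]=np.nan; return W
E
python3 - <<'E'
from h import *
for n,e,h in(("ws",(468,-245),147),("wb",(469,224),167)):
    c=dict(np.load(n+".npz")); W=cloud(c); print(n,c["fovy"])
    near=(np.hypot(W[...,0]-e[0],W[...,1]-e[1])<30)
    P=W[near&(W[...,2]>h-16)]; zt=np.percentile(P[:,2],98); print("top",zt,"exp",h+16,len(P))
    T=P[np.abs(P[:,2]-zt)<4]; print("face",T.min(0).round(1),T.max(0).round(1),cv2.minAreaRect(T[:,:2].astype(np.float32)))
    L=W[near&(np.abs(W[...,2]-(h-112))<40)&(W[...,2]>h-112-4+0)&(W[...,2]<h-84)]
    L=L[np.abs(L[:,2]-np.median(L[:,2]))<5]
    if len(L): print("lid",len(L),np.median(L[:,2]),cv2.minEnclosingCircle(L[:,:2].astype(np.float32)))
    # stem/hook points
    H=W[near&(W[...,2]>h-80)&(W[...,2]<h-18)]
    print("hook",len(H),H.min(0).round(1) if len(H) else "",H.max(0).round(1) if len(H) else "")
    m=(c["frame"].max(2)<40)&near&(W[...,2]>h-20)
    print("darkpx",m.sum(),np.argwhere(m).mean(0))
E
```

```text
ws 71.99371363327433
top 400.44678853995674 exp 163 12441
face [ 461.3 -228.3  396.4] [ 479.9 -220.8  402.2] ((471.13494873046875, -223.13174438476562), (5.53997802734375, 19.51527214050293), 74.9305648803711)
lid 642 54.08464902615202 ((467.18060302734375, -244.778564453125), 24.82217025756836)
hook 72 [ 452.6 -249.9   67.5] [ 481.5 -239.4  116.8]
darkpx 12179 [341.62139749 305.18104935]
wb 71.99371363327433
top 420.33593606701356 exp 183 14384
face [442.1 235.7 416.3] [476.6 239.8 422. ] ((459.37884521484375, 237.7489471435547), (4.010671138763428, 34.46141815185547), 89.93333435058594)
lid 968 74.18758301579147 ((468.9350891113281, 223.87884521484375), 29.93056869506836)
hook 66 [455.2 221.3  88.2] [483.9 230.5 137.4]
darkpx 13632 [331.77985622 292.98070716]
```

Run:
```python
from h import *
for n,e,h in(("ws",(467.2,-244.8),147),("wb",(468.9,223.9),167)):
    c=dict(np.load(n+".npz")); W=cloud(c)
    near=(np.hypot(W[...,0]-e[0],W[...,1]-e[1])<26)
    P=W[near&(W[...,2]>h-16)&(W[...,2]<h+22)]; zt=np.percentile(P[:,2],95); print(n,"top",zt,"exp",h+16,len(P))
    T=P[np.abs(P[:,2]-zt)<3]; print("face",len(T),T.min(0).round(1),T.max(0).round(1),T.mean(0).round(1),cv2.minAreaRect(T[:,:2].astype(np.float32)))
    H=W[near&(W[...,2]>h-88)&(W[...,2]<h-20)]
    v=np.linalg.svd(H[:,:2]-H[:,:2].mean(0))[2][0]; print("hook",len(H),H[:,:2].mean(0),"dir",np.degrees(np.arctan2(v[1],v[0])))
    print(H[np.argsort(H[:,0])][::8].round(0).tolist())
```

```text
ws top 162.9790951232374 exp 163 305
face 214 [ 459.5 -255.1  160. ] [ 474.9 -234.4  164. ] [ 467.2 -244.5  161.8] ((467.16998291015625, -244.8145751953125), (20.95656967163086, 12.944493293762207), 78.16389465332031)
hook 77 [ 460.08859442 -242.19262914] dir -11.852500144644877
[[453.0, -242.0, 67.0], [454.0, -244.0, 108.0], [454.0, -240.0, 96.0], [455.0, -240.0, 97.0], [457.0, -242.0, 112.0], [457.0, -240.0, 70.0], [458.0, -241.0, 92.0], [459.0, -241.0, 112.0], [462.0, -241.0, 115.0], [480.0, -245.0, 105.0]]
wb top 183.07118992527808 exp 183 313
face 221 [461.8 213.5 180.1] [478.1 236.  184.6] [469.8 225.1 181.8] ((469.7889099121094, 224.80076599121094), (21.339101791381836, 13.635618209838867), 74.47980499267578)
hook 70 [461.48660608 227.88239117] dir -12.579662233648508
[[455.0, 228.0, 84.0], [457.0, 228.0, 128.0], [457.0, 230.0, 86.0], [458.0, 230.0, 104.0], [459.0, 230.0, 130.0], [460.0, 225.0, 134.0], [462.0, 228.0, 135.0], [463.0, 228.0, 135.0], [482.0, 223.0, 129.0]]
```

Run:
```python
from h import *
for n in("ws","wb","top0","scene0"):
    c=dict(np.load(n+".npz")); W=cloud(c); X=W.reshape(-1,3)
    xl=638.5-0.148*(X[:,1]-7.7); 
    for lo,hi in((-215,-110),(-110,-30),(40,130),(130,205),(205,240),(-240,-205)):
        S=X[(np.abs(X[:,0]-xl)<14)&(X[:,1]>lo)&(X[:,1]<hi)&(X[:,2]>180)&(X[:,2]<255)]
        if len(S)>12: print(n,lo,hi,len(S),np.median(S,0).round(1),"z90",np.percentile(S[:,2],90).round(1), S[:,1].min().round(1),S[:,1].max().round(1))
from plant import r
for phi in (-.24,.147,-.24+np.pi,.147+np.pi):
  print(round(phi,2),[None if r.ik(p,down(phi)) is None else np.round(r.ik(p,down(phi)),2).tolist() for p in([469,225,170],[560,110,290],[630,80,250],[608,200,250],[610,-190,300],[670,-190,250])])
```

```text
ws -215 -110 2324 [ 660.  -165.   207.8] z90 211.3 -215.0 -110.1
ws -110 -30 231 [ 648.3 -100.9  210.5] z90 212.6 -109.9 -87.2
ws -240 -205 370 [ 664.6 -210.8  206.3] z90 209.3 -220.1 -205.0
wb -110 -30 29 [635.6 -56.  189.1] z90 196.2 -57.2 -54.1
wb 40 130 136 [618.5 123.2 233.8] z90 235.4 54.2 130.0
wb 130 205 992 [611.2 170.9 237.6] z90 241.1 130.0 204.9
wb 205 240 695 [602.7 225.7 243.2] z90 247.5 205.0 237.6
top0 -215 -110 163 [ 662.  -165.3  210.3] z90 214.4 -214.6 -110.1
top0 -110 -30 117 [646.1 -66.6 218.8] z90 239.8 -107.6 -32.2
top0 40 130 138 [625.2  85.1 231.2] z90 236.0 41.5 128.4
top0 130 205 114 [613.2 167.1 238.1] z90 242.1 130.9 203.8
top0 205 240 62 [604.2 222.1 243.6] z90 248.7 205.2 236.8
top0 -240 -205 30 [ 667.  -211.6  208.8] z90 212.3 -218.8 -205.8
scene0 -215 -110 156 [ 669.1 -165.   211.2] z90 215.2 -214.4 -110.3
scene0 -110 -30 146 [655.3 -56.3 219.4] z90 247.8 -109.7 -30.5
scene0 40 130 153 [631.9  86.2 230. ] z90 234.0 40.3 129.6
scene0 130 205 144 [619.5 168.8 236.3] z90 240.5 130.0 205.0
scene0 205 240 83 [612.5 225.4 241.6] z90 246.3 205.6 237.0
scene0
[... 457 characters left out ...]
5, 0.43, 1.25, -0.42], [0.12, 0.6, -0.84, 1.48, 0.46, 1.26, -0.63], [0.71, 0.54, -0.79, 1.42, 0.39, 1.34, 0.05], [0.61, 0.66, -0.74, 1.33, 0.44, 1.32, 0.02]]
2.9 [[0.2, 0.58, -1.06, 1.87, 0.59, 1.05, 1.8], [0.5, 0.61, -1.26, 1.59, 0.59, 1.38, 2.08], [0.48, 0.77, -1.25, 1.48, 0.73, 1.42, 2.11], [0.28, 0.78, -1.25, 1.47, 0.74, 1.42, 1.92], [0.9, 0.73, -1.26, 1.4, 0.69, 1.5, 2.58], [0.8, 0.86, -1.25, 1.31, 0.8, 1.51, 2.54]]
3.29 [[0.2, 0.58, -1.06, 1.87, 0.59, 1.05, 2.18], [0.42, 0.52, -1.06, 1.59, 0.47, 1.31, 2.58], [-0.8, 0.59, 0.96, 1.6, -0.51, 1.22, -2.74], [0.22, 0.68, -1.07, 1.47, 0.6, 1.34, 2.4], [-0.27, 0.5, 0.77, 1.51, -0.35, 1.28, -2.45], [-0.24, 0.64, 0.77, 1.42, -0.45, 1.26, -2.43]]
```

```bash
cat >> h.py <<'E'
def fz(r,n=8,dt=.04):
    a=[]
    for _ in range(n): a.append(r.read_contact_force()); r.pause(dt)
    a=np.array(a); return a.mean(0),a.std(0)
E
python3 - <<'E'
from h import *
from plant import r,eyes
q=down(np.radians(-14))
r.move_ptp([469.4,224.6,225],q)
r.move_linear([469.4,224.6,169],feed=150)
f0=fz(r); print("pre",f0,r.read_time())
r.grip(5,60); print("w",r.read_grip_width(),r.read_time())
r.move_linear([469.4,224.6,200],feed=120)
r.pause(.2)
f1=fz(r,10); print("post",f1,"kg",(f0[0][2]-f1[0][2])/9.81,r.read_time(),r.read_position())
q2=down(.147)
r.move_ptp([520,130,300],q2); r.pause(.2)
print("at 300",fz(r,8),r.read_time(),r.read_position())
E
```

```text
pre (array([-0.24755483, -0.11481669,  0.11512588]), array([0.48938536, 0.58930896, 0.6510136 ])) 5.825
w 13.026824381521278 6.2417
post (array([-0.01417135,  0.02343098, -7.823734  ]), array([0.47210919, 0.3531634 , 0.46185883])) kg 0.8092619653978079 7.2667 [469.39642089 224.61689089 199.96028911]
at 300 (array([-0.09415018,  0.26804122, -7.76292774]), array([0.43883386, 0.5489026 , 0.39063638])) 8.4583 [519.89947424 130.1720916  299.88822874]
```

```bash
cat >> h.py <<'E'
PIV=np.array([639.,8.5]); U=np.array([-.147,.989]); V=np.array([.989,.147])
def at(s,back): return PIV+s*U-back*V
def snap(r,eyes,n):
    p,q=r.read_position(),r.read_ee_rot(); c=wrist_world(eyes.camera("wrist"),p,q); np.savez(n+".npz",**c)
    cv2.imwrite(f"pics/{n}.png",cv2.cvtColor(c["frame"],cv2.COLOR_RGB2BGR)); return c
def barfit(W,lo,hi,z0=220,tilt=.08):
    X=W.reshape(-1,3); d=X[:,:2]-PIV; s=d@U; x=d@V
    k=(s>lo)&(s<hi)&(np.abs(x)<16)&(np.abs(X[:,2]-z0-s*tilt)<14)
    out=[]
    for a in np.arange(lo,hi,10):
        m=k&(s>=a)&(s<a+10)
        if m.sum()>15:
            top=np.percentile(X[m,2],95); t=m&(X[:,2]>top-4)
            out.append((a+5,m.sum(),np.percentile(x[m],3),np.percentile(x[m],97),x[t].mean(),top-6))
    return np.round(out,1)
E
python3 - <<'E'
from h import *
from plant import r,eyes
q=down(.147)
r.move_linear([*at(70,70),300],q,feed=250)
c=snap(r,eyes,"e1"); print(r.read_time(),r.read_position())
W=cloud(c); print(barfit(W,-200,215))
E
```

```text
8.9583 [559.44285665  67.40751846 299.80341964]
[[  5.   68.  -11.9  11.9  11.7 212.1]
 [ 15.  170.  -15.9  15.5   3.4 221.7]
 [ 25.  147.   -7.3   3.4  -2.3 221.9]
 [ 35.  158.   -7.2   3.2  -2.2 223. ]
 [ 45.  164.   -7.2   3.3  -2.  223.8]
 [ 55.  170.   -7.2   3.1  -2.2 224.7]
 [ 65.  182.   -7.2   3.4  -2.1 225.5]
 [ 75.  192.   -7.2   3.6  -2.  226.5]
 [ 85.  204.   -7.2   3.4  -2.1 227.4]
 [ 95.  212.   -7.    3.4  -2.  228.2]
 [105.  230.   -7.2   3.3  -2.2 229.1]
 [115.  239.   -7.1   3.5  -2.  229.8]
 [125.  255.   -7.1   3.4  -2.  230.8]
 [135.  280.   -7.1   3.4  -2.  231.8]
 [145.  279.   -7.1   3.4  -2.  232.5]
 [155.  315.   -7.    3.3  -1.9 233.7]
 [165.  330.   -7.1   3.2  -2.  234.4]
 [175.  349.   -7.1   3.3  -1.9 235.4]
 [185.  383.   -7.1   3.3  -2.  236. ]
 [195.  403.   -7.    3.5  -2.  237.1]
 [205.  235.   -7.    3.3  -2.  237.5]]
```

View pics/e1.png

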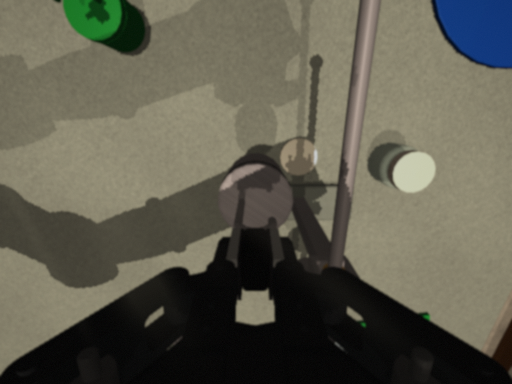

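The bar runs clear from (365,0) to (335,260). The held canister's lid is at (255,195), with the hook between lid and fingers, the saucer at (298,155) and the jar at (412,170). Before entering I check the held lid's position against the bar in this same view.

Run:
```python
from h import *
c=dict(np.load("e1.npz")); W=cloud(c).reshape(-1,3); p=np.array([559.44,67.41])
d=W[:,:2]-p; s=d@U; x=d@V
L=(np.abs(W[:,2]-(300-169+75))<5)&(np.hypot(s,x)<45)
print("lid",L.sum(),np.median(W[L,2]),x[L].min(),x[L].max(),s[L].max(),cv2.minEnclosingCircle(np.c_[s,x][L].astype(np.float32)))
for z in range(210,262,4):
    m=(np.abs(W[:,2]-z)<2)&(np.hypot(s,x)<30)
    if m.sum()>3:
        h=np.histogram(x[m],bins=np.arange(-24,26,3))[0]; print(z,h)
```

```text
lid 3637 204.6697989090912 -32.73464374302173 32.25655159595945 31.897008810063475 ((-1.0284498929977417, -0.2564999461174011), 33.03727340698242)
210 [0 0 0 4 5 0 0 0 0 0 0 0 0 0 0 0]
214 [0 0 0 4 6 0 0 0 0 0 0 0 0 0 0 0]
218 [0 0 0 6 7 0 0 0 0 0 0 0 0 0 0 0]
222 [0 0 0 7 4 0 0 0 0 0 0 0 0 0 0 0]
226 [0 0 0 5 8 0 0 0 0 0 0 0 0 0 0 0]
230 [0 0 0 6 8 0 0 0 0 0 0 0 0 0 0 0]
234 [0 0 0 9 6 0 0 0 0 0 0 0 0 0 0 0]
238 [0 0 0 5 9 0 0 0 0 0 0 0 0 0 0 0]
242 [0 0 0 9 9 0 0 0 0 0 0 0 0 0 0 0]
246 [0 0 0 8 9 0 0 0 0 0 0 5 3 0 0 0]
250 [ 0  0  0  8  8  0  0  0  0  0  1 13  5  0  0  0]
254 [ 0  0  1  9  9  0  0  0  0  0  1  8 10  0  0  0]
258 [ 0  0  2 20  8  1  0  0  0  0  1 14 15  0  0  0]
```

Run:
```python
from h import *
from plant import r,eyes
a=at(66,1.1)
r.move_linear([*at(66,70),300],feed=100)
r.move_linear([*a,300],feed=90)
r.move_linear([*a,272],feed=60)
print("above",fz(r,5)[0].round(2),r.read_time())
for z in(266,260,254):
    r.move_linear([*a,z],feed=10); print(z,fz(r,6)[0].round(2),r.read_time(),r.read_wrist_torque().round(2))
c=snap(r,eyes,"e2"); print(barfit(cloud(c),20,215,tilt=-.1)[::3])
```

```text
above [-0.07 -0.05 -7.41] 10.95
266 [ 0.24  0.37 -6.7 ] 11.95 [0.11 0.   0.01]
260 [ 0.55  2.69 -4.  ] 12.95 [ 0.59 -0.18 -0.01]
254 [ 1.15  3.   -1.71] 13.95 [ 0.81 -0.32  0.02]
[[ 25.   39.   -5.    3.3  -1.3 217.3]
 [ 85.  274.   -6.7   4.5  -1.2 210.3]
 [115.  290.   -6.5   4.3  -1.1 206.7]
 [145.  336.   -7.    4.8  -1.1 203.3]
 [175.  369.   -6.8   4.6  -1.1 199.6]
 [205.   70.   -6.6   4.4  -1.1 196.3]]
```

Run:
```python
from h import *
from plant import r,eyes
a=at(66,1.1); 
for z,ds in((251.5,.5),(250.5,1.2)):
    r.move_linear([*(a+ds*U),z],feed=8); print(z,ds,fz(r,12)[0].round(2),r.read_time(),r.read_wrist_torque().round(2))
c=snap(r,eyes,"e3"); print(barfit(cloud(c),20,215,tilt=-.15)[::4,[0,4,5]])
```

```text
251.5 0.5 [ 2.33  0.84 -0.48] 14.9667 [ 0.05 -0.67 -0.03]
250.5 1.2 [ 3.45 -2.91  0.21] 15.7667 [-0.69 -0.92 -0.01]
[[ 25.   -1.4 216.3]
 [ 95.   -1.2 204.3]
 [135.   -1.1 197.4]
 [175.   -1.1 190.6]]
```

Run:
```python
from h import *
from plant import r,eyes
n=np.array([0,.17,.985])
for b,z,ds in((.4,250.3,.75),(-.4,250,.75)):
    r.move_linear([*at(66+ds,b),z],feed=8); f=fz(r,12)[0]; print(b,z,ds,f.round(2),"n",(f@n).round(2),r.read_time(),r.read_wrist_torque().round(2))
```

```text
0.4 250.3 0.75 [-0.02 -1.3  -0.04] n -0.26 16.575 [-0.08  0.23 -0.01]
-0.4 250 0.75 [-4.56 -0.09 -0.33] n -0.34 17.3333 [0.04 1.29 0.  ]
```

Run:
```python
from h import *
from plant import r,eyes
n=np.array([0,.17,.985])
r.move_linear([*at(66.65,.35),249.6],feed=8); f=fz(r,16)[0]; print(f.round(2),"n",(f@n).round(2),r.read_time(),r.read_wrist_torque().round(2))
c=snap(r,eyes,"e4"); print(barfit(cloud(c),20,215,tilt=-.17)[::4,[0,4,5]])
```

```text
[-3.38  1.95 -0.14] n 0.19 18.2583 [0.69 0.76 0.05]
[[ 25.   -1.2 215.8]
 [ 95.   -1.2 203. ]
 [135.   -1.2 195.9]
 [175.   -1.1 188.4]]
```

Run:
```python
from h import *
from plant import r,eyes
n=np.array([0,.17,.985])
r.move_linear([*at(66.9,.8),249.6],feed=8); f=fz(r,10)[0]; print(f.round(2),"n",(f@n).round(2),r.read_time())
r.grip(45)
print(r.read_grip_width(),fz(r,6)[0].round(2),r.read_time())
c=snap(r,eyes,"e5"); B=barfit(cloud(c),20,215,tilt=-.17); print(B[::4,[0,4,5]],np.polyfit(B[2:,0],B[2:,5],1))
r.move_linear([*at(66.9,.8),310],feed=150)
r.move_linear([*at(66.9,40),360],feed=250)
c=snap(r,eyes,"e6"); B=barfit(cloud(c),95,215,tilt=-.17); print(B[::4,[0,4,5]],np.polyfit(B[1:-1,0],B[1:-1,5],1))
print(r.read_time())
```

```text
[-0.19  2.82 -0.55] n -0.07 18.975
45.17456865200213 [ 0.06  0.07 -0.15] 19.6333
[[ 25.   -1.2 216. ]
 [ 95.   -1.2 203.4]
 [135.   -1.1 196.4]
 [175.   -1.2 189.4]] [-1.78813187e-01  2.20662418e+02]
[[100.   -1.7 202.3]
 [140.   -1.6 195.3]
 [180.   -1.5 187.8]] [-1.80181818e-01  2.20378182e+02]
20.6833
```

View pics/e6.png

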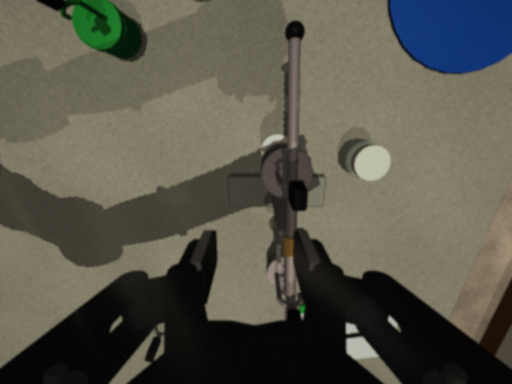

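In e6 the large canister hangs on its own, with its grip at (298,195), its lid at (285,170) and the pivot at (288,245). The tilt is steady at −0.18. Next I measure the hung canister from above and pick up the small one.

Run:
```python
from h import *
from plant import r,eyes
r.move_ptp([*at(-68,20),365],down(.147))
c=snap(r,eyes,"g1"); X=cloud(c).reshape(-1,3); d=X[:,:2]-PIV; s=d@U; x=d@V
m=(s>-110)&(s<-35)&(np.abs(x)<40)&(X[:,2]>252)&(X[:,2]<305)
zt=np.percentile(X[m,2],95); t=m&(X[:,2]>zt-4); print("hung grip",zt,t.sum(),s[t].min(),s[t].max(),x[t].min(),x[t].max(),s[t].mean())
m=(s>-110)&(s<-35)&(np.abs(x)<40)&(X[:,2]>zt-108-8)&(X[:,2]<zt-108+8)
print("lid",m.sum(),np.median(X[m,2]),cv2.minEnclosingCircle(np.c_[s,x][m].astype(np.float32)))
B=barfit(cloud(c),-215,120,tilt=-.18); print(B[:,[0,1,2,3,5]])
q=down(np.radians(-12)); p=[467.2,-244.8]
r.move_ptp([*p,215],q)
r.move_linear([*p,149],feed=150)
f0=fz(r,10)[0]
r.grip(5,60)
r.move_linear([*p,185],feed=120); r.pause(.15)
f1=fz(r,14)[0]; print(f0.round(2),f1.round(2),"kg",(f0-f1)[2]/9.81,r.read_grip_width(),r.read_time())
```

```text
hung grip 287.42521602066086 427 -73.33839287596119 -52.18569528306658 -8.751143736633537 4.95149571345226 -62.15271001939136
lid 703 178.37514506855817 ((-63.905216217041016, -1.1075162887573242), 24.919984817504883)
[[-200.    82.    -7.4    3.1  255.4]
 [-190.   108.    -7.4    4.2  254.1]
 [-180.   109.    -7.4    4.   252.4]
 [-170.   116.    -7.5    3.9  250.4]
 [-160.   107.    -7.5    3.9  248.8]
 [-150.   114.    -7.5    3.7  247.1]
 [-140.   116.    -7.6    3.6  245.2]
 [-130.   109.    -6.7    3.5  243.6]
 [-120.   105.    -6.7    3.4  241.8]
 [-110.   110.    -6.8    3.3  240. ]
 [-100.   111.    -6.8    3.3  238.1]
 [ -90.    56.    -6.9    4.3  237. ]
 [ -60.   133.   -15.8   12.2  233.6]
 [ -50.   122.    -7.     3.8  228.9]
 [ -40.   130.    -7.1    3.7  227. ]
 [ -30.   124.    -7.1    3.6  225.6]
 [ -20.   128.    -7.1    3.4  224. ]
 [ -10.   203.   -11.6   11.7  224.6]
 [   0.   311.   -13.1   11.6  224.7]
 [  10.   246.   -11.7   11.7  222.7]
 [  20.   143.    -7.3    4.1  216.9]
 [  30.   145.    -7.3    4.   214.8]
 [  40.   149.    -7.3    3.9  213.2]
 [  50.   137.    -6.6    3.8  211.5]
 [  60.   120.   -14.4   11.1  209.8]
 [  70.    77.   -15.9   12.9  210.7]
 [  90.    16.    -6.8   -1.1  202.9]
 [ 100.   124.    -6.8    4.2  202.6]]
[ 0.07 -0.12 -0.01] [ 0.06 -0.05 -2.69] kg 0.2722973475521806 13.098310367239545 25.025
```

Run:
```python
from h import *
from plant import r
for n in("g1","e6","e1"):
    X=cloud(dict(np.load(n+".npz"))).reshape(-1,3); d=X[:,:2]-PIV; s=d@U; x=d@V
    m=(np.abs(s)<30)&(np.abs(x)<17)&(np.abs(x)>9)&(X[:,2]>150)&(X[:,2]<245)
    m2=m&(X[:,2]>232)
    for k in(m,m2):
        if k.sum()>5: print(n,k.sum(),np.percentile(s[k],[2,50,98]).round(1),np.percentile(X[k,2],95))
print([r.ik(p,down(.147)) is not None for p in([*at(-131,60),316],[*at(-131,0),265])])
```

```text
g1 435 [-10.1   1.   10.7] 238.0586032413012
g1 208 [-10.3   1.1  10.6] 238.34704049624497
e6 262 [-8.1  8.2 11.9] 237.6144846709783
e6 53 [-8.9  1.  11.9] 238.28567665613497
e1 422 [-6.3 10.9 11.9] 225.06630255385897
[True, True]
```

Run:
```python
from h import *
from plant import r,eyes
r.move_ptp([*at(-129.4,70),318.5],down(.147))
r.pause(.1); c=snap(r,eyes,"k1"); B=barfit(cloud(c),-120,-40,tilt=-.18);B2=barfit(cloud(c),-215,-150,tilt=-.18); print(B[:,[0,2,3,5]],B2[:,[0,2,3,5]],r.read_position())
r.move_linear([*at(-129.4,.6),318.5],feed=90)
r.move_linear([*at(-129.4,.6),290],feed=60)
print(fz(r,6)[0].round(2),r.read_time())
for z in(278,270,265):
    s=-129.4-3.2*(286-z)/24.
    r.move_linear([*at(s,.6),z],feed=16); f=fz(r,6)[0]; print(z,f.round(2),r.read_time(),r.read_wrist_torque().round(2))
c=snap(r,eyes,"k2"); B=barfit(cloud(c),-215,215,tilt=-.03); print(B[:,[0,1,2,3,5]])
```

```text
[[-115.    -7.3    3.6  241. ]
 [-105.    -7.4    2.9  238.9]
 [ -95.    -7.3    3.4  237.5]
 [ -85.    -7.4    3.   235.4]
 [ -75.    -7.3    2.4  233.8]
 [ -65.   -15.6   -3.1  236.4]
 [ -55.    -7.3    1.3  230.1]
 [ -45.    -7.3    3.2  228.3]] [[-210.     1.3    6.6  259.3]
 [-180.    -7.4    3.6  250.8]
 [-170.    -7.5    3.4  250.7]
 [-160.    -7.4    2.9  248.8]
 [-150.    -7.4    3.6  247.2]] [ 587.59997805 -131.78007889  317.06843729]
[ 0.11  0.23 -1.92] 27.8417
278 [ 0.34 -0.41 -1.47] 28.9917 [-0.13  0.05 -0.  ]
270 [-0.17 -0.07 -0.8 ] 29.9 [-0.07  0.04  0.03]
265 [-0.43  0.69 -0.09] 30.6167 [0.25 0.13 0.01]
[[-210.    42.    -7.1    4.2  224.1]
 [-200.   180.    -7.     4.1  224.4]
 [-190.   189.    -6.9    4.   224.4]
 [-180.    95.    -6.9    4.   224.4]
 [-130.   371.   -15.1   12.5  224.2]
 [-120.   252.    -7.     4.2  222.6]
 [-110.   270.    -6.9    4.1  222.5]
 [-100.   281.    -6.8    4.1  222.4]
 [ -90.   287.    -6.7    4.   222. ]
 [ -80.    24.    -6.2    3.1  221.7]
 [ -70.    80.   -15.5   12.8  222.5]
 [ -60.    57.   -15.3   12.6  222. ]
 [ -50.   296.    -6.9    4.3  221.1]
 [ -40.   375.    -6.8    4.2  221. ]
 [ -30.   402.    -6.7    4.1  220.7]
 [ -20.   435.    -6.6    4.6  220.5]
 [ -10.  1185.   -14.9   14.7  224.6]
 [   0.   480.   -14.2   11.8  223.7]]
```

View pics/k2.png

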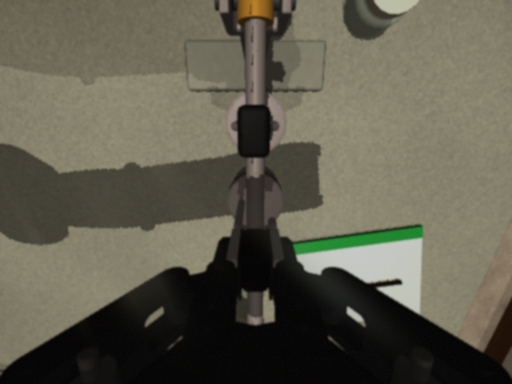

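The bar now lies nearly level. The hung canister's grip is at (255,130), the pivot at (255,10), and the held canister sits on the bar at (258,260), with about −0.02 rad of tilt left. I average the force for longer.

Run:
```python
from h import *
from plant import r,eyes
for z,s in((265,-132.2),(263.2,-132.3)):
    r.move_linear([*at(s,.6),z],feed=10); f,sd=fz(r,40,.03); print(z,f.round(2),r.read_time(),r.read_wrist_torque().round(2))
    c=snap(r,eyes,"k3"); B=barfit(cloud(c),-215,0,tilt=-.03); B=B[(B[:,3]<5)]; print(np.polyfit(B[:,0],B[:,5],1))
```

```text
265 [-0.35  1.37 -0.16] 32.25 [0.34 0.03 0.01]
[-2.07279475e-02  2.20143563e+02]
263.2 [-0.22  0.99  0.02] 33.9667 [ 0.22  0.11 -0.04]
[-8.22529893e-03  2.20048175e+02]
```

Run:
```python
from h import *
from plant import r,eyes
r.grip(45); r.pause(.3)
def tilt(n,lo,hi):
    c=snap(r,eyes,n); B=barfit(cloud(c),lo,hi,tilt=-.01); B=B[(B[:,3]<5)&(B[:,2]>-9)]; print(n,len(B),np.polyfit(B[:,0],B[:,5],1),r.read_time())
tilt("m1",-215,0); r.pause(.7); tilt("m2",-215,0)
print(fz(r,10)[0].round(2))
```

```text
m1 12 [-1.41283826e-02  2.20005664e+02] 34.775
m2 12 [-1.28162366e-02  2.20077187e+02] 35.525
[-0.17 -0.25  0.08]
```

Run:
```python
from h import *
from plant import r,eyes
r.move_linear([*at(-132.3,.6),330],feed=150)
r.move_ptp([*at(-60,130),360],down(.147)); 
def sl(W,n):
    X=W.reshape(-1,3); d=X[:,:2]-PIV; s=d@U; x=d@V; o=[]
    for a in np.arange(-200,200,20):
        m=(s>=a)&(s<a+20)&(np.abs(x)<12)&(X[:,2]>195)&(X[:,2]<245)
        if m.sum()>10: o.append((a+10,np.median(x[m]),np.median(X[m,2])))
    o=np.array(o); k=(np.abs(np.abs(o[:,0])-100)<95)&(np.abs(o[:,0]-66)>25)&(np.abs(o[:,0]+64)>25)&(np.abs(o[:,0]+132)>25)&(np.abs(o[:,0])>25)
    print(n,o[k].round(1).tolist(),np.polyfit(o[k,0],o[k,2],1).round(4))
for n in("top","scene"):
    c0=dict(np.load(n+"0.npz")); X=cloud(c0)
    c=eyes.camera(n); np.savez(n+"1.npz",**c); sl(cloud(c),n)
    cv2.imwrite(f"pics/{n}1.png",cv2.cvtColor(c["frame"],cv2.COLOR_RGB2BGR))
print(r.read_time())
```

```text
top [[-30.0, -3.8, 226.2], [30.0, -2.8, 223.9], [110.0, -3.4, 223.1], [130.0, -2.4, 223.4], [150.0, -2.9, 222.3], [170.0, -2.8, 220.9], [190.0, -2.9, 223.0]] [-1.760000e-02  2.251441e+02]
scene [[-190.0, 4.6, 226.6], [-170.0, 4.2, 226.1], [-90.0, 4.8, 225.6], [-30.0, 5.3, 224.9], [30.0, 4.6, 223.7], [110.0, 5.2, 222.7], [130.0, 4.4, 222.2], [150.0, 4.6, 222.2], [170.0, 5.2, 221.7], [190.0, 5.0, 221.9]] [-1.320000e-02  2.241652e+02]
37.2833
```

View pics/scene1.png

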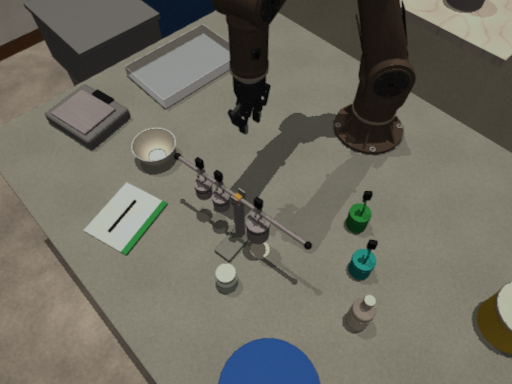

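All three cameras agree on a tilt of about −0.013 rad. In this picture (512 px wide) all three canisters hang on the bar, with grips at (199,163), (218,176) and (259,204), and the rest of the bench is unchanged. There is time left, so I regrip the outer canister and slide it about 9 mm outward along the bar.

Run:
```python
from h import *
from plant import r,eyes
q=down(.147)
r.move_ptp([*at(-132.3,.6),320],q)
r.move_linear([*at(-132.3,.6),263.9],feed=90)
f0=fz(r,8)[0]
r.grip(5,40); print("gripped",f0.round(2),fz(r,6)[0].round(2),r.read_grip_width(),r.read_time())
r.move_linear([*at(-142.1,.6),262.0],feed=8); print(fz(r,6)[0].round(2))
r.move_linear([*at(-141.7,.6),262.0],feed=4); print(fz(r,20)[0].round(2),r.read_wrist_torque().round(2),r.read_time())
c=snap(r,eyes,"n1"); B=barfit(cloud(c),-215,0,tilt=0); B=B[(B[:,3]<5)&(B[:,2]>-9)]; print(len(B),np.polyfit(B[:,0],B[:,5],1))
```

```text
gripped [ 0.34 -0.3   0.06] [-0.2  -0.21  0.02] 13.32216415245686 39.675
[-0.47  1.05  0.37]
[ 0.09 -0.87  0.2 ] [-0.32 -0.07 -0.02] 42.4083
13 [1.20576261e-03 2.19973223e+02]
```

Run:
```python
from h import *
from plant import r,eyes
r.move_linear([*at(-141.7,.6),262.5],feed=4)
r.grip(45); r.pause(.3)
def tilt(n,lo,hi):
    c=snap(r,eyes,n); B=barfit(cloud(c),lo,hi,tilt=0); B=B[(B[:,3]<5)&(B[:,2]>-9)]; print(n,len(B),np.polyfit(B[:,0],B[:,5],1),r.read_time())
tilt("n2",-215,0)
r.move_linear([*at(-141.7,.6),330],feed=150)
r.move_ptp([*at(-60,130),360],down(.147)); r.pause(.5)
for n in("top","scene"):
    c=eyes.camera(n); X=cloud(c).reshape(-1,3); cv2.imwrite(f"pics/{n}2.png",cv2.cvtColor(c["frame"],cv2.COLOR_RGB2BGR))
    d=X[:,:2]-PIV; s=d@U; x=d@V; o=[]
    for a in(-190,-95,-30,30,110,130,150,170,190):
        m=(abs(s-a)<10)&(np.abs(x)<12)&(X[:,2]>195)&(X[:,2]<245)
        if m.sum()>10: o.append((a,np.median(X[m,2])))
    o=np.array(o); print(n,o.round(1).tolist(),np.polyfit(o[:,0],o[:,1],1).round(4))
print(r.read_time(),r.read_contact_force())
```

```text
n2 13 [-4.92483558e-03  2.19896383e+02] 43.4917
top [[-30.0, 224.3], [30.0, 224.4], [110.0, 224.1], [130.0, 223.6], [150.0, 224.5], [170.0, 223.0], [190.0, 223.8]] [-3.800000e-03  2.243578e+02]
scene [[-190.0, 225.4], [-95.0, 224.7], [-30.0, 223.6], [30.0, 224.1], [110.0, 223.5], [130.0, 224.9], [150.0, 223.3], [170.0, 224.3], [190.0, 223.9]] [-3.000000e-03  2.243417e+02]
45.3583 [-0.02681719 -0.17511671  0.40391952]
```

View pics/scene2.png

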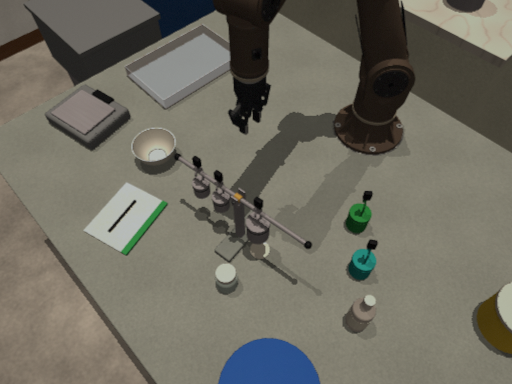

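The bar is level to about 0.004 rad, all three canisters hang on it (grips at (196,161), (218,176) and (259,204)), and the arm is clear. I hand the job in.

```bash
python3 -c "
from plant import r
r.job_done(); print(r.read_time())"
```

```text
the job is handed in; nothing more can be done
the job is handed in; nothing more can be done
```

The job is handed in at about 45 s. The large canister hangs about 66 mm out on the empty +y side. The other small canister hangs about 142 mm out on the −y side, beyond the first one, which I left where it was at about 65 mm.

- **Letting go:** I lowered each canister slowly until the wrist force had fallen to about zero (within roughly 0.5 N), then opened the gripper. The largest tilt I measured was 0.18 rad, inside the 0.28 limit. I kept the lowering speeds well under the jolt limit but did not measure the bar's speed directly.
- **One correction:** After the first release of the small canister the bar sat at −0.013 rad, so I regripped it and slid it about 9 mm outward along the bar. That left a small friction force of about 1 N along the bar.
- **Last checks:** Three cameras put the final tilt between −0.003 and −0.005 rad. The arm was clear, and in the last picture nothing else on the bench had moved.
- **Disagreements:**
  - The loose small canister weighed about 0.27 kg at the wrist, against the stated 0.24 kg.
  - The large canister came out at about 0.8 kg, at the stated upper limit.
  - The starting tilt read 0.075 to 0.088 rad depending on the camera.
  - While I was seating the large canister, sideways forces reached about 4.6 N before I re-centred it.

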